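Clamp a reed plate: leaf down, clutch thumbscrew to first slip

ROBOT

A 7-joint arm with a two-finger parallel gripper is mounted at the origin on the work surface. World frame = base frame: x ahead of the robot, y to its left, z up, the work surface at z = 0. Lengths are in m, angles in degrees, forces in N, time in s.
With the tool pointing down it reaches from about 0.425 to 0.875 m from the base axis. Payload 4.7 kg.
Tool frame: the origin (TCP) lies at the very end of the fingers, on their centre line; the grasp point (between the pads) lies env.grip_point_offset behind it (env.grip_point_offset is the distance from the TCP to the grasp point, in m); z points along the fingers, y is the direction in which the jaws open and shut (so a half turn about z gives the same grasp; the last joint's range is limited). The gripper opens to 87 mm and grips with 3 to 60 N. Pads are 19 mm wide; open, the fingers measure 117 mm over their backs; the gripper's body (75 mm by 190 mm) begins 51 mm behind the grasp point.
Start: joints at [-69.781, 18.392, -4.016, 83.108, 1.295, 78.541, -3.26], TCP at [0.216, 0.613, 0.187] pointing down, gripper open.
Joint ranges: [-163.93, 163.93], [-17.29, 119.83], [-79.2, 71.16], [3.27, 140.29], [-89.18, 269.18], [5.43, 117.66], [-154.24, 154.24]. Speed limits (degrees/s): [147.25, 147.25, 180, 180, 180, 180, 180].

INTERFACE

Orientations are given as [roll, pitch, yaw] about the fixed x, y, z axes, in that order (R = Rz(yaw) Ry(pitch) Rx(roll)).
In Python, from cell import env gives the robot as it stands.
- The arm moves only by the tool send_rows, never from a script. Its argument "plan" is a list of rows, each a list of 7 numbers: the finger opening in mm, from 0 to 87, then the shift along the tool's x, y, z in mm, then the turn, a rotation vector about the tool's x, y, z in rad. A call has 1 to 12 rows; each row shifts and turns the commanded pose from where the row before left it, along the tool's axes as they then stand; what a row does not reach is not made up. A row lasts 1/10 s, in which the tool goes at most 50 mm and 8.59 degrees, less where a joint would pass 70% of its speed; a pose out of reach is approached as far as the arm can. A call is refused whole if a number of a shift passes 50 or a number of a turn 0.15, either way. A call with a gripper value outside its range is refused whole. The fingers move at their own pace and stop on an object; "grip_force" is the grip in N (left out, the last holds). Time passes only in rows, so rows that do not move let the fingers close. It gives the time, the measured TCP pose, the force and the opening at its end, in the units of the state.
- env.get_obs(): the state, without advancing time (a new reading comes with each control period).
- env.read_camera(name): name is "side" or "top"; returns the picture (384x512x3 uint8, red, green, blue); there is no depth.
- env.get_calibration(name): a dict with "fx", "fy", "cx", "cy" (pixels), "extrinsics" (4x4, takes a point from camera to world coordinates). Camera axes: x right, y down, z forward; pixel columns grow to the right and rows downward; lengths in m; the calibration is good to about 2 mm. A picture is of the moment at which its call begins. get_calibration takes no time and is no camera call.
- env.sign_off(): hands the job in, once; it reports no verdict.
Trained networks look in the newest picture that a camera, given by its name, has taken for a name from the list of things; names that differ only in an ending like _2 or _b are one class to them, and where a whole thing is asked for, a point or a joint stands for the part that bears it (a point fixed in the world has none). Each returns a list of dicts, best first, with "confidence" (0 to 1); they miss things now and then, are a little off and sometimes report something else, mostly with a low value. They report only what shows in the picture. A call takes as long as a camera call.
- env.regions_of(camera, query): "region" (384x512 bool, what is visible of it) and "rect" ([left, top, right, bottom] in pixels, round what is visible of it).
The state is a dict: "time_s": time; "qpos": joint angles; "joint_velocities": joint speeds; "effort": joint torques, N m; "tool_pos": TCP position; "tool_rot": TCP orientation; "force": force on the tool from outside, world axes, zero at the start; "wrist_torque": the same for the moment, N m; "grip_width": finger opening in m.
Only numpy, scipy, OpenCV 4.12 (cv2) and the standard library are available. Lean on these libraries where they do the work, as an engineer would, in place of code of your own. Each camera call takes 0.05 s, during which the arm holds its last target. There are 200 camera calls.

TASK

Clamp the bronze reed plate in the sloping tuning jig: lower the hinged beech leaf gently onto its stop, then turn the brass thumbscrew clockwise until its clutch first slips and stop there, before the winged cap has run on more than about 30 degrees past its collar. Let go, and leave the other things on the bench where they are.

Things in the scene. Friction and masses are not known exactly. Their poses are not given: they have to be found in the camera images.
- jig: aluminium jig fixed to the bench, 160 (x) x 230 (y) mm, about 100 mm high at the back. Origin: centre of its underside on the bench; x points from its low front edge (robot side) to its high back, z up. Its upper face slopes 0.45 rad (26 deg), rising towards jig x. The leaf sits on the +y half (centre y = +50 mm), the thumbscrew on the -y half (y = -65 mm). The thumbscrew's axis is square to the sloping face, so it leans 0.45 rad from vertical, its top towards jig -x
- leaf (a joint): hinge of the beech leaf, rad: 0 = lying on its rubber stops, parallel to the sloping face; grows as the free edge (robot side) swings up; starts raised at 0.9 to 1.3. A stiff hinge (about 0.14 N m) holds it wherever it is left; the fingers can push it down with 1 to 3 N near the free edge. Gently means slower than 1.5 rad/s over the last 0.25 rad
- leaf_hinge (a point): the point on the leaf's hinge axis at the middle of its width, at the jig's high back edge, about 102 mm above the bench; the leaf turns about the jig's y axis through this point. Same axes as leaf_press
- leaf_press (a point): point on the outer (upper) face of the leaf, 78 mm from the hinge axis and 8 mm above the plane through it, mid-width: a good place to push. The point turns with the leaf: x points from free edge to hinge, y along the hinge, z out of the upper face. Leaf 90 mm wide, 8 mm thick, 105 mm from hinge to free edge; a brass lip 10 mm thick and 14 mm high, 50 mm wide, stands up on the free edge, its inner side 95 mm from the hinge axis
- screw (a joint): turn of the thumbscrew's blue collar, rad: grows clockwise as seen looking down its axis onto the cap. It starts between 0.45 and 0.95 and comes hard up against the work at 1.6; light drag (0.035 N m)
- slip (a joint): turn of the brass cap ahead of its collar, rad, clockwise positive: 0 while the clutch drives, when the red mark on the cap lines up with the white mark on the collar (collar 60 mm across); once the collar is home the clutch slips at about 0.15 N m, the marks part, and this value grows. It does not spring back when let go
- wing_grip (a point): on the thumbscrew's axis, inside the cap's wing, at the height to grip. The wing is a flat brass bar 36 mm long, 14 mm thick and 30 mm high; its top lies 10 mm above this point, and there are 20 mm from this point down to the cap's skirt (36 mm across), 25 mm down to the top of the collar. The point turns with the cap: x along the bar (red-marked end), y across its 14 mm thickness, z outward along the screw axis
- insulator: green glass insulator standing as a weight, 76 mm across, 87 mm high; origin at the centre of its underside; not to be disturbed
- tuning_block: loose aluminium block 90 x 50 x 30 mm; origin at the centre of its underside; not to be disturbed
- file: horn-handled tuning file lying down, 230 mm long along its x (handle to -x), 21 mm high; origin on the bench below its middle; not to be disturbed
- reed_pan: beech reed pan, open tray 170 x 170 x 35 mm with a split partition; origin at the centre of its underside; not to be disturbed

How it is judged (in metres and radians):
On the way, in this order (a step that is already met when the one before it is completed fails the run):
1. the leaf lies on its stop (value of joint leaf below 0.05 rad), for 0.2 s.
2. the screw is home and its clutch has slipped (value of joint screw above 1.54 rad and value of joint slip above 0.05 rad and value of joint leaf below 0.05 rad), for 0.1 s.
At the end, for the whole second after the job is handed in: The leaf lies on its stop (under 0.05 rad), the collar is home (above 1.54 rad), the cap has slipped past it by 0.05 to 0.6 rad, and the insulator, tuning block, file and reed pan are each within 20 mm of where they began (all of step 2 and value of joint slip below 0.6 rad and distance of each of insulator, tuning_block, file, reed_pan from where it was at the start of the episode below 0.02 m); the robot touches nothing.
It fails at once if the leaf is slammed onto its stop (faster than 1.5 rad/s over the last 0.25 rad) (value of joint leaf between 0.01 and 0.25 rad and velocity of joint leaf below -1.5 rad/s).
It fails at once if the clutch is run on more than 0.6 rad past its first slip (value of joint slip above 0.6 rad).
It fails at once if a bystander is moved more than 20 mm (distance of any of insulator, tuning_block, file, reed_pan from where it was at the start of the episode above 0.02 m).
It also fails if it takes over 54 s, if anything falls off the work surface, if the arm or the gripper's body presses on something with over 40 N, if the wrist force passes 120 N, or if a joint passes its speed limit or range.

## Working session

There is one attempt and no reset: what is moved stays moved. The work goes in short steps, Python scripts to look and compute and a tool call to move; the robot and the scene stay as the last step left them, time stands still between calls to the robot, and variables do not carry over. Pictures are saved under pics/ and viewed, about 8 in all and at most 12, crops included, and the job is handed in when it is done.

Besides the shell and the picture viewer there is one more tool, called after "Call:" as a command line: name --pt "numbers of a row" for each row, then --argument value for the rest. send_rows: Moves the arm, as the interface text tells. Its arguments: {"type":"object","properties":{"plan":{"type":"array"},"grip_force":{"type":"number"}},"required":["plan"]}

```bash
mkdir -p pics; ls; python3 - <<'E'
from cell import env
import cv2, numpy as np
o=env.get_obs(); print({k:np.round(v,3) for k,v in o.items()}, env.grip_point_offset)
ims=[]
for n in ("side","top"):
    im=env.read_camera(n); cv2.imwrite(f"pics/{n}0.png",im[:,:,::-1])
    c=env.get_calibration(n); print(n,c['fx'],c['fy'],c['cx'],c['cy'],np.round(c['extrinsics'],4).tolist())
    for q in ("jig","leaf","screw","slip","insulator","tuning_block","file","reed_pan"):
        print(q,[(round(d['confidence'],2),np.round(d['rect']).tolist(),np.round(np.argwhere(d['region']).mean(0)[::-1],1).tolist()) for d in env.regions_of(n,q)[:2]])
E
```

```text
pics
{'time_s': np.float64(0.0), 'qpos': array([-69.781,  18.438,  -4.016,  83.176,   1.295,  78.54 ,  -3.259]), 'joint_velocities': array([-0.014,  0.006,  0.016, -0.027,  0.08 ,  0.11 ,  0.052]), 'effort': array([ 0.0000e+00, -4.9129e+01, -4.0400e-01, -3.1253e+01, -6.4000e-02,
        4.3000e-02,  0.0000e+00]), 'tool_pos': array([0.216, 0.612, 0.186]), 'tool_rot': array([-1.79892e+02,  6.00000e-03,  1.60592e+02]), 'force': array([ 0.537, -0.169, -0.291]), 'wrist_torque': array([-0.012, -0.033, -0.024]), 'grip_width': np.float64(0.087)} 0.0187
side 474.45501840703224 474.45501840703224 262.78513372045813 191.4372789088959 [[0.8575, -0.3061, 0.4135, 0.0653], [-0.5143, -0.4928, 0.7019, -0.7773], [-0.0111, -0.8146, -0.58, 0.7147], [0.0, 0.0, 0.0, 1.0]]
jig [(0.75, [247.0, 145.0, 353.0, 270.0], [299.4, 216.8])]
leaf []
screw [(0.89, [293.0, 202.0, 319.0, 232.0], [305.6, 217.6])]
slip [(0.81, [292.0, 202.0, 313.0, 225.0], [303.6, 214.1])]
insulator [(0.87, [287.0, 290.0, 330.0, 348.0], [308.4, 322.2])]
tuning_block [(0.7, [152.0, 144.0, 190.0, 167.0], [171.0, 157.8])]
file [(0.8, [333.0,
[... 271 characters left out ...]
4, -0.9839, 1.1665], [0.0, 0.0, 0.0, 1.0]]
jig [(0.57, [248.0, 146.0, 324.0, 207.0], [285.3, 175.1])]
leaf [(0.76, [252.0, 149.0, 293.0, 173.0], [271.6, 162.2]), (0.15, [360.0, 130.0, 381.0, 201.0], [368.8, 168.4])]
screw [(0.71, [297.0, 169.0, 315.0, 187.0], [307.1, 177.7])]
slip [(0.54, [302.0, 173.0, 311.0, 187.0], [307.5, 178.9])]
insulator [(0.81, [360.0, 211.0, 384.0, 233.0], [371.0, 220.9]), (0.26, [255.0, 153.0, 293.0, 172.0], [271.0, 161.8])]
tuning_block [(0.95, [141.0, 209.0, 157.0, 238.0], [148.6, 223.6])]
file [(0.8, [359.0, 132.0, 378.0, 199.0], [368.7, 168.9])]
reed_pan [(0.79, [114.0, 145.0, 173.0, 199.0], [141.5, 172.5]), (0.27, [297.0, 168.0, 317.0, 186.0], [307.3, 177.6])]
```

```bash
python3 - <<'E'
import cv2, numpy as np
s=cv2.imread("pics/side0.png");t=cv2.imread("pics/top0.png")
a=cv2.resize(s[130:280,230:380],(600,600),interpolation=cv2.INTER_CUBIC)
cv2.imwrite("pics/s_crop.png",a)
b=cv2.resize(t[130:220,235:335],None,fx=6,fy=6,interpolation=cv2.INTER_CUBIC)
cv2.imwrite("pics/t_crop.png",b)
E
```

```text
(no output)
```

View pics/s_crop.png

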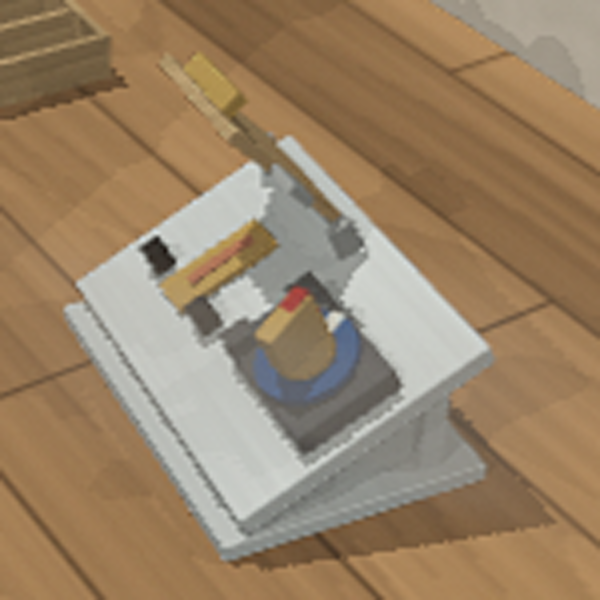

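View pics/t_crop.png

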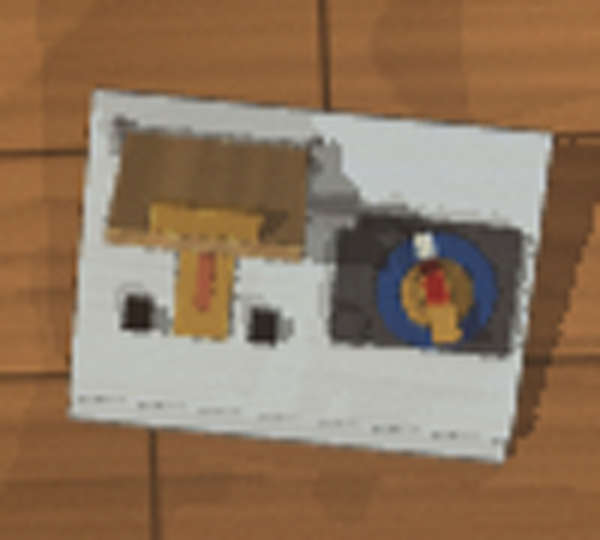

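View pics/side0.png

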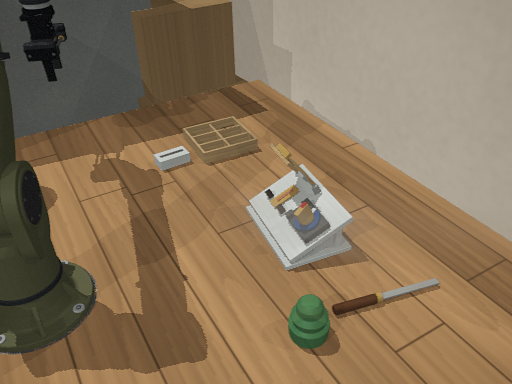

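The pictures show the jig with its leaf standing up: hinge at the back, brass lip at about (205,80) in the side crop. The screw's collar is centred at about (306,357) in the side crop and (437,288) in the top crop. The red and white marks point towards the jig's back. The bystanders are well clear.

```bash
cat > h.py <<'E'
import numpy as np, cv2
from cell import env
from scipy.optimize import least_squares
from scipy.spatial.transform import Rotation as R
C={n:env.get_calibration(n) for n in ("side","top")}
def proj(n,p):
    c=C[n];E=np.linalg.inv(c['extrinsics']);q=np.atleast_2d(p)@E[:3,:3].T+E[:3,3]
    return np.c_[c['fx']*q[:,0]/q[:,2]+c['cx'],c['fy']*q[:,1]/q[:,2]+c['cy']]
def tri(a,b):
    f=lambda p:np.r_[proj('side',p)[0]-a,proj('top',p)[0]-b]
    r=least_squares(f,[.5,0,.05]);return r.x,np.abs(r.fun).max()
S=lambda x,y:np.array([230+x/4,130+y/4]);T=lambda x,y:np.array([235+x/6,130+y/6])
E
python3 - <<'E'
from h import *
top=np.array([T(95,92),T(552,132),T(503,460),T(70,418)])
sd=np.array([S(290,138),S(490,355),S(245,530),S(78,285)])
L=np.array([[80,115],[80,-115],[-80,-115],[-80,115]])/1e3
def pts(v):
    c,s=np.cos(v[2]),np.sin(v[2])
    return np.c_[L@np.array([[c,s],[-s,c]])+v[:2],[v[3],v[3],v[4],v[4]]]
f=lambda v:np.r_[(proj('top',pts(v))-top).ravel(),(proj('side',pts(v))-sd).ravel()]
r=least_squares(f,[.5,-.1,0,.1,.025]);print(np.round(r.x,4),np.round(r.fun,1))
for i in range(4):print(np.round(tri(sd[i],top[i])[0],4))
x,y,yaw=r.x[:3];A=R.from_euler('z',yaw)
def J(p):return np.round(A.inv().apply(np.array(p)-[x,y,0]),4)
for nm,a,b in [('collar',S(306,357),T(437,288)),('red',S(293,298),T(435,287)),('white',S(337,322),T(425,245)),('lip',S(215,82),T(207,222))]:
    p,e=tri(a,b);print(nm,np.round(p,4),round(e,2),'jig',J(p))
E
```

```text
[ 0.563  -0.0805 -0.1178  0.0851  0.0242] [-0.4 -1.9 -0.3 -2.5  1.8 -1.7 -0.1 -1.   1.2  1.5  3.   0.2 -4.2 -0.2
 -4.8  0.9]
[0.6493 0.0225 0.0923]
[ 0.6204 -0.2039  0.0889]
[ 0.4755 -0.1847  0.0189]
[0.5021 0.0393 0.0259]
collar [ 0.5454 -0.144   0.0784] 0.12 jig [-0.01   -0.0652  0.0784]
red [ 0.5384 -0.1388  0.1171] 0.33 jig [-0.0175 -0.0608  0.1171]
white [ 0.5672 -0.139   0.0894] 0.86 jig [ 0.011  -0.0577  0.0894]
lip [ 0.5582 -0.0303  0.1867] 0.75 jig [-0.0106  0.0493  0.1867]
```

```bash
cat >> h.py <<'E'
JP=np.array([.562,-.081,0]);JY=-.122;A=R.from_euler('z',JY)
def W(p):return JP+A.apply(p)
def J(p):return A.inv().apply(np.array(p)-JP)
def ray(n,px,z):
    c=C[n];E=c['extrinsics'];d=E[:3,:3]@[(px[0]-c['cx'])/c['fx'],(px[1]-c['cy'])/c['fy'],1]
    return E[:3,3]+d*(z-E[2,3])/d[2]
def rows(pos,rot,n,width,start=None):
    """print n rows from the measured pose to pos / rot (Rotation)"""
    o=env.get_obs();p0=np.array(o['tool_pos']);r0=R.from_euler('xyz',o['tool_rot'],degrees=True)
    if start:p0,r0=start
    tot=(r0.inv()*rot).as_rotvec();st=tot/n;out=[]
    for i in range(n):
        ri=r0*R.from_rotvec(tot*i/n)
        out.append([width]+[round(float(v),1) for v in ri.inv().apply((pos-p0)/n)*1e3]+[round(float(v),3) for v in st])
    print('p0',np.round(p0,4),'target',np.round(pos,4))
    for r in out:print(r)
E
python3 - <<'E'
from h import *
for t in [(217,140),(120,125),(315,145)]:print(np.round(J(ray('top',T(*t),.102)),4))
for t in [(170,60),(290,185),(345,240)]:print('side',np.round(J(ray('side',S(*t),.102)),4))
H=np.array([.063,.05,.102])
for th in (1.0,1.15,1.3):
    e=th-.45;d=np.array([-np.cos(e),0,np.sin(e)]);n=np.array([np.sin(e),0,np.cos(e)])
    P=[H+.105*d+.008*n+[0,w,0] for w in(-.045,.045)]+[H+.095*d+.022*n+[0,w,0] for w in(-.025,.025)]
    print(th,'side crop',np.round((proj('side',W(np.array(P)))-[230,130])*4).tolist(),'top crop',np.round((proj('top',W(np.array(P)))-[235,130])*6).tolist())
rows(W([.063-.03,.05,.26]),R.from_euler('xyz',[180,0,np.degrees(JY)+180],degrees=True),18,0)
E
```

```text
[0.0504 0.0507 0.102 ]
[0.0538 0.0991 0.102 ]
[0.052  0.0024 0.102 ]
side [0.0417 0.2159 0.102 ]
side [0.0437 0.0545 0.102 ]
side [ 0.0456 -0.0075  0.102 ]
1.0 side crop [[228.0, 164.0], [157.0, 86.0], [238.0, 129.0], [198.0, 86.0]] top crop [[304.0, 264.0], [109.0, 247.0], [264.0, 223.0], [155.0, 214.0]]
1.15 side crop [[246.0, 141.0], [174.0, 63.0], [257.0, 109.0], [216.0, 67.0]] top crop [[307.0, 236.0], [110.0, 220.0], [266.0, 195.0], [157.0, 186.0]]
1.3 side crop [[266.0, 119.0], [193.0, 43.0], [277.0, 91.0], [236.0, 50.0]] top crop [[310.0, 206.0], [112.0, 189.0], [269.0, 164.0], [159.0, 155.0]]
p0 [0.2161 0.6131 0.187 ] target [ 0.6008 -0.0354  0.26  ]
[0, -32.1, -26.9, -4.1, 0.0, 0.0, -0.012]
[0, -31.8, -27.3, -4.1, 0.0, 0.0, -0.012]
[0, -31.5, -27.6, -4.1, 0.0, 0.0, -0.012]
[0, -31.1, -28.0, -4.1, 0.0, 0.0, -0.012]
[0, -30.8, -28.4, -4.1, 0.0, 0.0, -0.012]
[0, -30.5, -28.8, -4.1, 0.0, 0.0, -0.012]
[0, -30.1, -29.1, -4.1, 0.0, 0.0, -0.012]
[0, -29.8, -29.5, -4.1, 0.0, 0.0, -0.012]
[0, -29.4, -29.8, -4.1, 0.0, 0.0, -0.012]
[0, -29.0, -30.2, -4.1, 0.0, 0.0, -0.012]
[0, -28.7, -30.5, -4.1, 0.0, 0.0, -0.012]
[0, -28.3, -30.9, -4.1, 0.0, 0.0, -0.012]
[0, -27.9, -31.2, -4.1, 0.0, 0.0, -0.012]
[0, -27.6, -31.6, -4.1, 0.0, 0.0, -0.012]
[0, -27.2, -31.9, -4.1, 0.0, 0.0, -0.012]
[0, -26.8, -32.2, -4.1, 0.0, 0.0, -0.012]
[0, -26.4, -32.5, -4.1, 0.0, 0.0, -0.012]
[0, -26.0, -32.8, -4.1, 0.0, 0.0, -0.012]
```

Call:
send_rows --pt "0 -32 -27 -6 0 0 -0.012" --pt "0 -32 -27 -6 0 0 -0.012" --pt "0 -31.5 -27.5 -6 0 0 -0.012" --pt "0 -31 -28 -6 0 0 -0.012" --pt "0 -31 -28.5 -6 0 0 -0.012" --pt "0 -30.5 -29 -6 0 0 -0.012" --pt "0 -30 -29 -6 0 0 -0.012" --pt "0 -30 -29.5 -6 0 0 -0.012" --pt "0 -29.5 -30 -6 0 0 -0.012" --pt "0 -29 -30 -6 0 0 -0.012" --pt "0 -28.5 -30.5 -6 0 0 -0.012" --pt "0 -28 -31 -6 0 0 -0.012"

```text
time_s: 2.1
tool_pos: [0.4731, 0.1791, 0.2596]
tool_rot: [180.0, 0.0, 168.9]
force: [0.8, -0.2, 0.7]
grip_width: 0.0029
```

```bash
sed -i '$!b' h.py; cat >> h.py <<'E'
H=np.array([.050,.05,.102])
E
python3 - <<'E'
from h import *
print(env.get_obs()['tool_rot'],np.round(env.get_obs()['qpos'],1))
rows(W([.020,.05,.25]),R.from_euler('xyz',[180,0,np.degrees(JY)+180],degrees=True),7,0)
E
```

```text
[1.79950165e+02 3.88841529e-02 1.68870274e+02] [-41.5  -1.3  17.5  97.2   0.4  84.   54.8]
p0 [0.4731 0.1791 0.2596] target [ 0.5879 -0.0338  0.25  ]
[0, -22.0, -26.7, 1.4, 0.0, 0.0, -0.01]
[0, -21.7, -26.9, 1.4, 0.0, 0.0, -0.01]
[0, -21.4, -27.1, 1.4, 0.0, 0.0, -0.01]
[0, -21.1, -27.3, 1.4, 0.0, 0.0, -0.01]
[0, -20.9, -27.6, 1.4, 0.0, 0.0, -0.01]
[0, -20.6, -27.8, 1.4, 0.0, 0.0, -0.01]
[0, -20.3, -28.0, 1.4, 0.0, 0.0, -0.01]
```

Call:
send_rows --pt "0 -22 -27 1 0 0 -0.01" --pt "0 -22 -27 1 0 0 -0.01" --pt "0 -21.5 -27 1 0 0 -0.01" --pt "0 -21 -27.5 1 0 0 -0.01" --pt "0 -21 -27.5 1 0 0 -0.01" --pt "0 -20.5 -28 1 0 0 -0.01" --pt "0 -20.5 -28 1 0 0 -0.01" --pt "0 0 0 0 0 0 0" --pt "0 0 0 0 0 0 0"

```text
time_s: 3.0
tool_pos: [0.5873, -0.0338, 0.2518]
tool_rot: [180.0, -0.0, 172.7]
force: [0.5, 0.7, -0.5]
grip_width: 0.0001
```

```bash
python3 - <<'E'
from h import *
o=env.get_obs();print(np.round(J(o['tool_pos']),4),o['tool_rot'],np.round(o['qpos'],1))
s=env.read_camera('side');t=env.read_camera('top')
a=cv2.resize(s[110:260,230:380],(600,600),interpolation=cv2.INTER_CUBIC)
cv2.imwrite("pics/s1.png",a[:,:,::-1])
print((proj('side',o['tool_pos'])-[230,110])*4)
E
```

```text
[0.0194 0.05   0.2518] [ 1.79996025e+02 -2.67070982e-02  1.72734675e+02] [-26.   10.   30.9  87.5  -5.2  83.9  87.8]
[[263.8521867   44.59836218]]
```

View pics/s1.png

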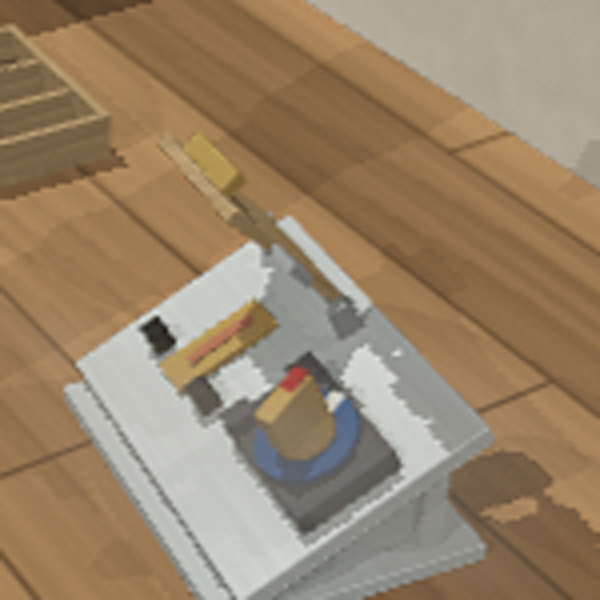

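```bash
python3 - <<'E'
from h import *
print(proj('side',[.2161,.6131,.187]),proj('side',env.get_obs()['tool_pos']),proj('top',env.get_obs()['tool_pos']))
s=env.read_camera('side');t=env.read_camera('top')
cv2.imwrite("pics/both2.png",np.vstack([s[:200],t[50:330]])[:,:,::-1])
E
```

```text
[[58.09894983 85.05376552]] [[295.32047776 120.70324728]] [[270.1239853  149.06556456]]
```

View pics/both2.png

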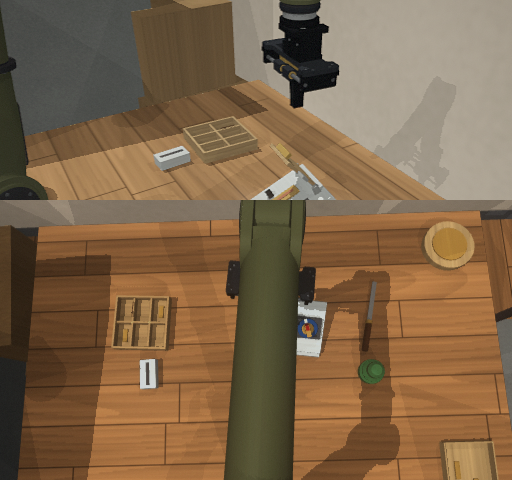

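```bash
python3 - <<'E'
from h import *
for n,a,b in [('block',(171,157.8),(148.6,223.6)),('file',(380.4,296.6),(368.7,168.9)),('ins',(308.4,322.2),(371,220.9)),('pan',(219.3,139.1),(141.5,172.5))]:
    p,e=tri(np.array(a),np.array(b));print(n,np.round(p,4),round(e,2))
o=env.get_obs();p=np.array(o['tool_pos'])
for dz in(0,.02,.03,.07,.1):print(dz,np.round(proj('side',p+[0,0,dz])))
# base of the robot at the origin
print('base',np.round(proj('side',[0,0,0])),np.round(proj('side',[0,-.1,0])))
s=env.read_camera('side');cv2.imwrite("pics/s3.png",np.hstack([cv2.resize(s[40:130,250:350],None,fx=4,fy=4),cv2.resize(s[240:330,0:100],None,fx=4,fy=4)])[:,:,::-1])
E
```

```text
block [0.4293 0.3518 0.0125] 0.15
file [ 0.5827 -0.3463  0.0075] 0.09
ins [ 0.4169 -0.3355  0.026 ] 0.26
pan [0.5953 0.379  0.0108] 0.17
0 [[295. 121.]]
0.02 [[296. 112.]]
0.03 [[296. 108.]]
0.07 [[296.  90.]]
0.1 [[297.  76.]]
base [[ 35. 303.]] [[ 45. 339.]]
```

View pics/s3.png

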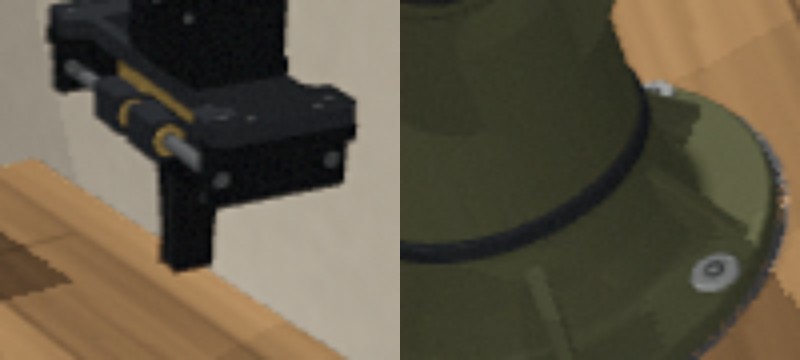

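```bash
python3 - <<'E'
from h import *
p=np.array([.2161,.6131,.187]);y=np.array([.332,.943,0])
s=cv2.imread('pics/side0.png');t=cv2.imread('pics/top0.png')
print('top',proj('top',p))
for n,im in(('side',s),('top',t)):
    for k in(-.051,0,.051):
        q=proj(n,p+k*y)[0];print(n,k,np.round(q,1))
        cv2.circle(im,tuple(int(round(v)) for v in q),1,(0,0,255),-1)
for n,im,q in(('side',s,(.4169,-.3355)),('top',t,(.4169,-.3355))):
    for z in(0,.087):
        u=proj(n,[*q,z])[0];cv2.circle(im,tuple(int(round(v)) for v in u),1,(0,0,255),-1)
a=cv2.resize(s[20:120,0:100],(400,400));b=cv2.resize(t[170:270,0:100],(400,400));
c=cv2.resize(s[270:370,260:360],(400,200*2))
cv2.imwrite('pics/chk.png',cv2.resize(np.hstack([a,b]),(800,400)))
cv2.imwrite('pics/chk.png',np.vstack([np.hstack([a,b]),np.hstack([c,cv2.resize(t[170:270,330:430],(400,400))])])[:, :]) 
im=cv2.imread('pics/chk.png');cv2.imwrite('pics/chk.png',cv2.resize(im,(600,600)))
E
```

```text
top [[ 24.25823807 303.75841484]]
side -0.051 [55.4 92.2]
side 0 [58.1 85.1]
side 0.051 [60.6 78.3]
top -0.051 [ 42.2 310.1]
top 0 [ 24.3 303.8]
top 0.051 [  6.4 297.4]
```

View pics/chk.png

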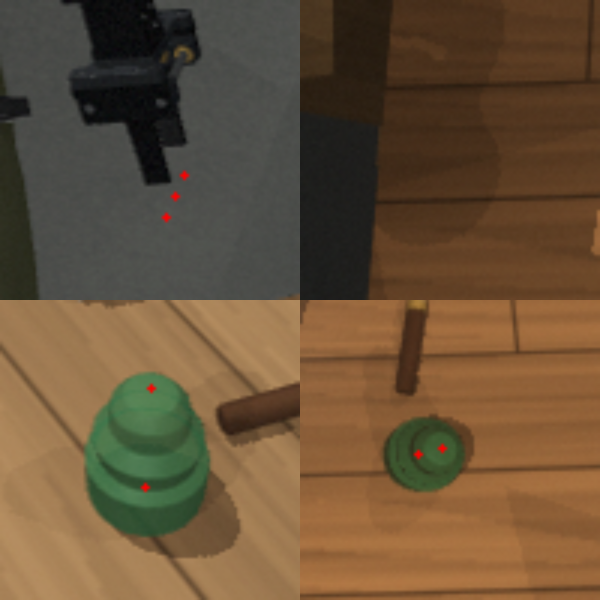

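The viewed pictures put the visible fingertip at row 107 in the side view, 14 px above the row 121 projected from the reported TCP. The insulator check shows the camera itself agrees with the scene. I'll go down carefully and use contact to settle which is right.

Call:
send_rows --pt "0 0 0 20 0 0 0" --pt "0 0 0 20 0 0 0" --pt "0 0 0 20 0 0 0" --pt "0 0 0 15 0 0 0" --pt "0 0 0 0 0 0 0"

```text
time_s: 3.75
tool_pos: [0.5858, -0.0322, 0.1748]
tool_rot: [-180.0, -0.2, 172.9]
force: [-0.8, 0.7, -0.1]
grip_width: 0.0008
```

```bash
python3 - <<'E'
from h import *
o=env.get_obs();print(np.round(J(o['tool_pos']),4),o['force'])
s=env.read_camera('side')
a=cv2.resize(s[90:240,230:380],(600,600),interpolation=cv2.INTER_CUBIC)
for k in(0,.03):
    q=((proj('side',np.array(o['tool_pos'])+[0,0,k])[0]-[230,90])*4).astype(int);print(q)
    cv2.circle(a,tuple(int(v) for v in q),3,(255,0,0),-1)
cv2.imwrite("pics/s4.png",a[:,:,::-1])
E
```

```text
[0.0177 0.0513 0.1748] [-0.75244351  0.73284937 -0.0879385 ]
[255 249]
[257 201]
```

View pics/s4.png

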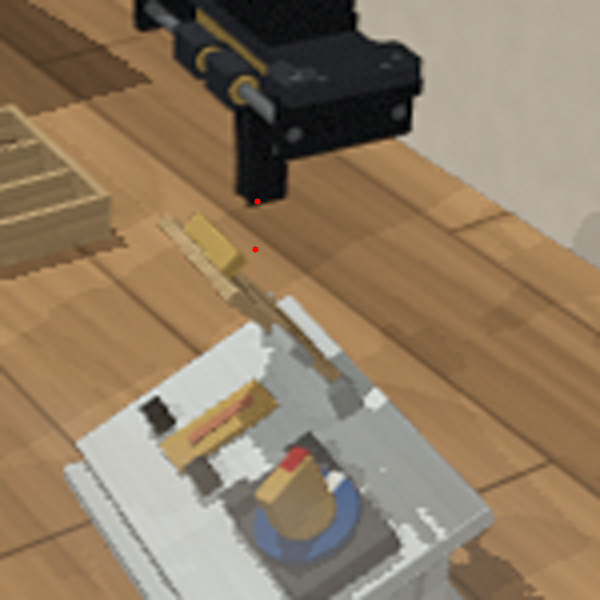

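```bash
python3 - <<'E'
from h import *
p=np.array([.5873,-.0338,.2518]);ax=A.apply([1,0,0]);ay=A.apply([0,1,0])
for z in(.07,.10,.13,.16):
    q=[p+[0,0,z]+i*.0375*ax+j*.095*ay for i in(1,-1) for j in(1,-1)]
    print(z,np.round(proj('top',np.array(q))+[0,150]).tolist(), 'side', np.round(proj('side',np.array(q))).tolist())
t=env.read_camera('top');cv2.imwrite('pics/t4.png',cv2.resize(t[90:200,210:330],None,fx=5,fy=5)[:,:,::-1])
o=env.get_obs();p=np.array(o['tool_pos'])
for z in(.07,.10,.13):
    q=[p+[0,0,z]+i*.0375*ax+j*.095*ay for i in(1,-1) for j in(1,-1)]
    print(z,np.round((proj('top',np.array(q))-[210,90])*5).tolist())
E
```

```text
0.07 [[233.0, 272.0], [313.0, 279.0], [230.0, 302.0], [310.0, 309.0]] side [[292.0, 71.0], [337.0, 105.0], [261.0, 77.0], [303.0, 112.0]]
0.1 [[232.0, 268.0], [314.0, 274.0], [228.0, 299.0], [312.0, 306.0]] side [[293.0, 58.0], [339.0, 90.0], [261.0, 64.0], [303.0, 97.0]]
0.13 [[231.0, 263.0], [316.0, 270.0], [227.0, 295.0], [314.0, 302.0]] side [[293.0, 44.0], [340.0, 75.0], [261.0, 50.0], [304.0, 82.0]]
0.16 [[229.0, 257.0], [318.0, 264.0], [225.0, 291.0], [315.0, 298.0]] side [[293.0, 30.0], [341.0, 59.0], [261.0, 35.0], [304.0, 66.0]]
0.07 [[126.0, 212.0], [494.0, 242.0], [111.0, 352.0], [483.0, 384.0]]
0.1 [[121.0, 192.0], [500.0, 223.0], [105.0, 336.0], [490.0, 369.0]]
0.13 [[116.0, 171.0], [507.0, 203.0], [99.0, 320.0], [496.0, 354.0]]
```

View pics/t4.png

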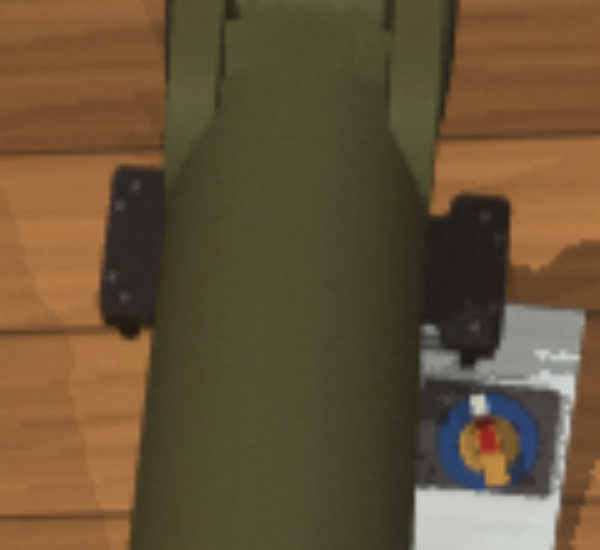

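The top view puts the gripper body at the right x and y, but about 33 mm higher than reported. So the visible fingertips sit at about the reported z plus 33 mm, and leaf contact should come near a reported z of 0.115.

Call:
send_rows --pt "0 0 0 8 0 0 0" --pt "0 0 0 8 0 0 0" --pt "0 0 0 8 0 0 0" --pt "0 0 0 6 0 0 0" --pt "0 0 0 5 0 0 0" --pt "0 0 0 4 0 0 0"

```text
time_s: 4.45
tool_pos: [0.5873, -0.0331, 0.1374]
tool_rot: [-180.0, -0.0, 172.8]
force: [-0.4, 0.5, 0.6]
grip_width: 0.0008
```

Call:
send_rows --pt "0 0 0 4 0 0 0" --pt "0 0 0 4 0 0 0" --pt "0 0 0 4 0 0 0"

```text
time_s: 4.75
tool_pos: [0.5875, -0.0331, 0.1258]
tool_rot: [180.0, 0.0, 172.9]
force: [0.6, 0.7, -0.7]
grip_width: 0.0003
```

Call:
send_rows --pt "0 0 0 4 0 0 0" --pt "0 0 0 4 0 0 0" --pt "0 0 0 4 0 0 0"

```text
time_s: 5.05
tool_pos: [0.5881, -0.0331, 0.1143]
tool_rot: [180.0, 0.1, 172.9]
force: [0.7, 0.3, 2.3]
grip_width: 0.0008
```

Contact came at a reported z of 0.115 with 2.3 N, which confirms the 33 mm offset. Now I'll push the leaf down.

Call:
send_rows --pt "0 2.4 0 3 0 0 0" --pt "0 2.4 0 3 0 0 0" --pt "0 2.4 0 3 0 0 0" --pt "0 2.4 0 3 0 0 0" --pt "0 2.4 0 3 0 0 0" --pt "0 2.4 0 3 0 0 0" --pt "0 2.4 0 3 0 0 0" --pt "0 2.4 0 3 0 0 0" --pt "0 2.4 0 3 0 0 0" --pt "0 2.4 0 3 0 0 0"

```text
time_s: 6.05
tool_pos: [0.5634, -0.0301, 0.0837]
tool_rot: [-180.0, -0.0, 172.8]
force: [0.7, 0.4, 1.2]
grip_width: 0.0003
```

```bash
python3 - <<'E'
from h import *
o=env.get_obs();print(np.round(J(o['tool_pos']),4),o['force'])
s=env.read_camera('side')
cv2.imwrite("pics/s5.png",cv2.resize(s[110:260,230:380],(600,600),interpolation=cv2.INTER_CUBIC)[:,:,::-1])
for d in env.regions_of('side','leaf')[:2]:print(d['confidence'],d['rect'])
E
```

```text
[-0.0048  0.0507  0.0837] [0.72651455 0.39948731 1.17617521]
0.67 [255.6, 166.6, 316.4, 192.7]
0.47 [292.0, 204.6, 310.6, 224.4]
```

View pics/s5.png

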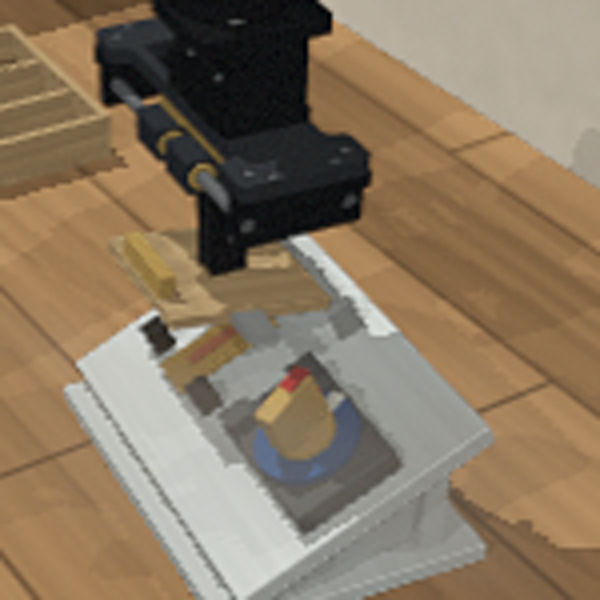

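The leaf is now close to horizontal. The fingertips rest on it at about (222,265), well behind the lip at (150,268).

Call:
send_rows --pt "0 2 0 3 0 0 0" --pt "0 2 0 3 0 0 0" --pt "0 2 0 3 0 0 0" --pt "0 2 0 3 0 0 0" --pt "0 2 0 3 0 0 0" --pt "0 2 0 3 0 0 0" --pt "0 2 0 3 0 0 0" --pt "0 2 0 3 0 0 0"

```text
time_s: 6.95
tool_pos: [0.5473, -0.0281, 0.0596]
tool_rot: [180.0, -0.0, 172.9]
force: [1.4, -0.4, 1.5]
grip_width: 0.0002
```

Call:
send_rows --pt "0 0 0 2 0 0 0" --pt "0 0 0 2 0 0 0"

```text
time_s: 7.15
tool_pos: [0.5473, -0.0281, 0.0557]
tool_rot: [180.0, -0.0, 172.9]
force: [0.2, -0.0, 1.9]
grip_width: 0.0005
```

Call:
send_rows --pt "0 0 0 2 0 0 0" --pt "0 0 0 1 0 0 0"

```text
time_s: 7.35
tool_pos: [0.5476, -0.0281, 0.0527]
tool_rot: [-180.0, -0.0, 172.8]
force: [0.4, -0.4, 2.1]
grip_width: 0.0005
```

Call:
send_rows --pt "0 0 0 1.5 0 0 0" --pt "0 0 0 1.5 0 0 0"

```text
time_s: 7.55
tool_pos: [0.5478, -0.0281, 0.0499]
tool_rot: [180.0, 0.0, 172.9]
force: [0.8, 0.1, 0.7]
grip_width: 0.0006
```

Call:
send_rows --pt "0 0 0 1.5 0 0 0" --pt "0 0 0 1.5 0 0 0"

```text
time_s: 7.75
tool_pos: [0.548, -0.0281, 0.0473]
tool_rot: [180.0, 0.0, 172.9]
force: [-2.0, 1.0, 11.1]
grip_width: 0.0008
```

Call:
send_rows --pt "0 0 0 1.5 0 0 0" --pt "0 0 0 1 0 0 0"

```text
time_s: 7.95
tool_pos: [0.5482, -0.0281, 0.0468]
tool_rot: [179.9, 0.0, 172.8]
force: [-6.7, -0.0, 21.4]
grip_width: 0.0002
```

The leaf is on its stop: 21 N along the slope normal at the expected height. Now I'll retreat and refine the wing's direction from the first pictures.

Call:
send_rows --pt "0 0 0 -2 0 0 0" --pt "0 0 0 -5 0 0 0" --pt "0 0 0 -15 0 0 0" --pt "50 0 0 -30 0 0 0" --pt "50 0 0 -30 0 0 0" --pt "50 0 0 -20 0 0 0" --pt "50 0 0 0 0 0 0"

```text
time_s: 8.65
tool_pos: [0.55, -0.0282, 0.1503]
tool_rot: [179.9, 0.4, 172.8]
force: [-0.2, 0.8, 0.1]
grip_width: 0.0248
```

```bash
python3 - <<'E'
from h import *
cen={};wh={};rd={}
for n,box in(('side',(285,325,195,240)),('top',(292,322,165,192))):
    im=cv2.imread(f'pics/{n}0.png').astype(int);x0,x1,y0,y1=box;c=im[y0:y1,x0:x1];b,g,r=c[...,0],c[...,1],c[...,2]
    blue=((b>r+25)&(b>g+8)).astype(np.uint8)
    P=np.argwhere(blue)[:,::-1].astype(np.float32)
    hull=cv2.convexHull(P);el=cv2.fitEllipse(hull);cen[n]=np.array(el[0])+[x0,y0]
    red=(r>g+70)&(r>b+70);rd[n]=np.argwhere(red).mean(0)[::-1]+[x0,y0]
    d=np.argwhere((c.min(2)>150)&(np.hypot(*(np.indices(c.shape[:2])[::-1]-np.array(el[0])[:,None,None]))<(14 if n=='side' else 10.5)))
    wh[n]=d.mean(0)[::-1]+[x0,y0]
    print(n,np.round(cen[n],1),np.round(el[1],1),round(el[2]),red.sum(),np.round(rd[n],1),len(d),np.round(wh[n],1))
u=np.array([.9,0,.435]);nn=np.array([-.435,0,.9])
pc,e=tri(cen['side'],cen['top']);pc=J(pc);print('cen',pc,e)
for k,q in(('white',wh),('red',rd)):
    p,e=tri(q['side'],q['top']);p=J(p)-pc;print(k,np.round([p@u,p[1],p@nn],4),'phi',round(np.arctan2(p[1],p@u),3),e)
o=env.get_obs();print(np.round(J(o['tool_pos']),4),np.round(o['qpos'],1),o['grip_width'])
for cam in('side','top'):
    env.read_camera(cam)
    print([(round(d['confidence'],2),d['rect']) for d in env.regions_of(cam,'leaf')[:2]])
E
```

```text
side [306.3 218.6] [19.6 27.3] 60 20 [302.9 204.2] 14 [313.1 209.4]
top [307.2 178. ] [18.4 19.6] 78 19 [307.2 177.8] 9 [305.3 170.4]
cen [-0.00856576 -0.06283175  0.07865382] 0.2315065383850481
white [0.0234 0.008  0.0026] phi 0.33 0.423604181317387
red [0.0095 0.0036 0.0381] phi 0.361 0.2924968893898665
[-0.0183  0.0509  0.1503] [-27.5   7.5  30.2 101.7  -4.   71.5  86.6] 0.024810450860385067
[(0.6, [260.4, 165.5, 312.3, 209.5])]
[]
```

```bash
cat >> h.py <<'E'
U=np.array([np.cos(.45),0,np.sin(.45)]);N=np.array([-np.sin(.45),0,np.cos(.45)]);V=np.array([0,1.,0])
def grot(phi):
    x=-(np.cos(phi)*U+np.sin(phi)*V);z=-N
    return A*R.from_matrix(np.c_[x,np.cross(z,x),z])
E
python3 - <<'E'
from h import *
rows(W([-.031,-.0645,.125]),grot(.34),8,50)
E
```

```text
p0 [ 0.5467 -0.0281  0.1453] target [ 0.5234 -0.1412  0.125 ]
[50, 1.1, -14.4, 2.5, 0.009, -0.056, -0.042]
[50, 1.9, -14.3, 2.6, 0.009, -0.056, -0.042]
[50, 2.6, -14.2, 2.6, 0.009, -0.056, -0.042]
[50, 3.4, -14.0, 2.6, 0.009, -0.056, -0.042]
[50, 4.1, -13.9, 2.5, 0.009, -0.056, -0.042]
[50, 4.8, -13.7, 2.4, 0.009, -0.056, -0.042]
[50, 5.5, -13.4, 2.2, 0.009, -0.056, -0.042]
[50, 6.2, -13.1, 2.0, 0.009, -0.056, -0.042]
```

Call:
send_rows --pt "50 1 -14.5 2.5 0.009 -0.056 -0.042" --pt "50 2 -14.5 2.5 0.009 -0.056 -0.042" --pt "50 2.5 -14 2.5 0.009 -0.056 -0.042" --pt "50 3.5 -14 2.5 0.009 -0.056 -0.042" --pt "50 4 -14 2.5 0.009 -0.056 -0.042" --pt "50 5 -13.5 2.5 0.009 -0.056 -0.042" --pt "50 5.5 -13.5 2 0.009 -0.056 -0.042" --pt "50 6 -13 2 0.009 -0.056 -0.042" --pt "50 0 0 0 0 0 0" --pt "50 0 0 0 0 0 0"

```text
time_s: 9.85
tool_pos: [0.5237, -0.141, 0.1256]
tool_rot: [-171.1, 24.3, -165.7]
force: [-0.2, -0.7, 1.5]
grip_width: 0.0499
```

```bash
python3 - <<'E'
from h import *
o=env.get_obs();p=np.array(o['tool_pos']);r=R.from_euler('xyz',o['tool_rot'],degrees=True)
print(np.round(J(p),4),np.round(o['qpos'],1),o['grip_width'],'rot err',np.round((r.inv()*grot(.34)).as_rotvec(),3))
s=env.read_camera('side')
a=cv2.resize(s[110:260,230:380],(600,600),interpolation=cv2.INTER_CUBIC)
w=o['grip_width']/2
for off,col in((r.apply([0,0,-.033]),(255,0,0)),(np.array([0,0,.033]),(0,255,255))):
    for k in(-w,w):
        for x in (-.0095,.0095):
            q=((proj('side',p+off+r.apply([x,k,0]))[0]-[230,110])*4).astype(int)
            cv2.circle(a,tuple(int(v) for v in q),2,col,-1)
cv2.imwrite("pics/s6.png",a[:,:,::-1])
E
```

```text
[-0.0307 -0.0643  0.1256] [-22.3 -16.4  32.9 128.   10.3  40.4 107.6] 0.049920907505356396 rot err [ 0.004  0.001 -0.003]
```

View pics/s6.png

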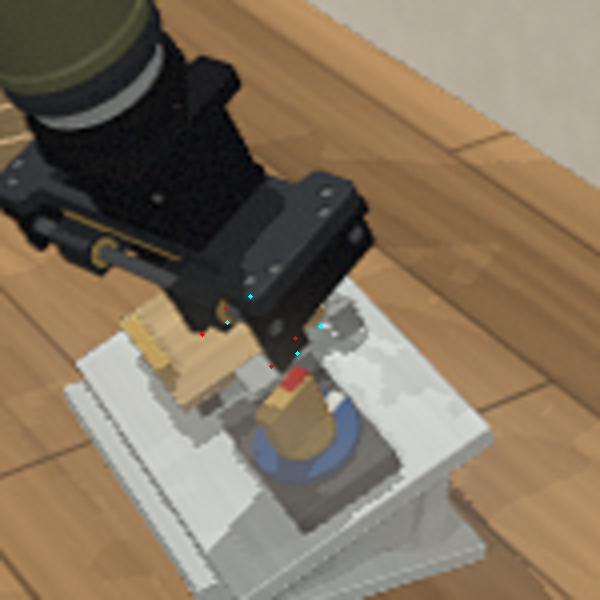

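The red points, which put the offset along the tool axis, match the visible near fingertip at (290,368) within 2 px. The fingers straddle the wing line. I'll advance along the tool axis.

Call:
send_rows --pt "50 0 0 10 0 0 0" --pt "50 0 0 10 0 0 0" --pt "50 0 0 10 0 0 0" --pt "50 0 0 10 0 0 0" --pt "50 0 0 10 0 0 0" --pt "50 0 0 8 0 0 0" --pt "50 0 0 7 0 0 0" --pt "50 0 0 5 0 0 0" --pt "50 0 0 0 0 0 0" --grip_force 10

```text
time_s: 10.8
tool_pos: [0.5545, -0.1447, 0.0626]
tool_rot: [-171.1, 24.3, -165.6]
force: [0.3, 0.9, 0.1]
grip_width: 0.05
```

Call:
send_rows --pt "10 0 0 0 0 0 0" --pt "10 0 0 0 0 0 0" --pt "10 0 0 0 0 0 0" --pt "10 0 0 0 0 0 0" --pt "10 0 0 0 0 0 0" --grip_force 10

```text
time_s: 11.3
tool_pos: [0.5548, -0.1447, 0.0636]
tool_rot: [-171.1, 24.4, -165.6]
force: [0.4, 0.6, 0.3]
grip_width: 0.0179
```

```bash
cat >> h.py <<'E'
def st():
    F=[]
    for i in range(2):
        o=env.get_obs();env.read_camera('side')
        r=R.from_euler('xyz',o['tool_rot'],degrees=True)
        F.append(np.r_[r.inv().apply(o['force']),r.inv().apply(o['wrist_torque'])])
    p=np.array(o['tool_pos'])
    for ph in [0]: 
        x=A.inv().apply(r.apply([1,0,0]));phi=np.arctan2(-x[1],-(x@U))
    print('jig',np.round(J(p),4),'phi',round(phi,3),'w',round(o['grip_width'],4),'F,T tool',np.round(np.mean(F,0),3),'q7',round(o['qpos'][6],1),'t',o['time_s'])
E
python3 -c "
from h import *
st()"
```

```text
jig [ 0.0003 -0.0632  0.0634] phi 0.338 w 0.0152 F,T tool [-0.585  3.787 -2.889 -1.044  0.421  0.009] q7 115.9 t 11.35
```

Call:
send_rows --pt "5 0 0 0 0 0 0" --pt "5 0 0 0 0 0 0" --pt "5 0 0 0 0 0 0" --grip_force 35

```text
time_s: 11.7
tool_pos: [0.5545, -0.1432, 0.0633]
tool_rot: [-171.2, 24.4, -165.6]
force: [-2.7, 4.1, 3.8]
grip_width: 0.0137
```

```bash
python3 -c "
from h import *
st()"
```

```text
jig [ 0.0001 -0.0626  0.0633] phi 0.339 w 0.014 F,T tool [-4.430e-01  4.292e+00 -4.814e+00 -1.086e+00  5.330e-01 -3.000e-03] q7 115.9 t 11.75
```

The wing is gripped (opening 14 mm). Turning clockwise is +z of the tool.

Call:
send_rows --pt "5 0 0.8 0 0 0 0" --pt "5 0 0 0 0 0 0.05" --pt "5 0 0 0 0 0 0.05" --pt "5 0 0 0 0 0 0.05" --pt "5 0 0 0 0 0 0.05" --pt "5 0 0 0 0 0 0.05" --pt "5 0 0 0 0 0 0.05" --pt "5 0 0 0 0 0 0.05"

```text
time_s: 12.6
tool_pos: [0.5545, -0.1435, 0.0633]
tool_rot: [179.4, 25.9, 172.1]
force: [-3.5, 2.5, 2.2]
grip_width: 0.0135
```

```bash
python3 -c "
from h import *
st()"
```

```text
jig [ 0.0002 -0.063   0.0633] phi -0.015 w 0.0138 F,T tool [ 1.699  1.969 -3.649 -0.381  0.764 -0.008] q7 95.9 t 12.65
```

Call:
send_rows --pt "5 0 0.3 0 0 0 0.05" --pt "5 0 0 0 0 0 0.05" --pt "5 0 0 0 0 0 0.05" --pt "5 0 0 0 0 0 0.05" --pt "5 0 0 0 0 0 0.05"

```text
time_s: 13.2
tool_pos: [0.5545, -0.1438, 0.0633]
tool_rot: [172.6, 24.9, 156.4]
force: [-3.3, 2.2, 3.8]
grip_width: 0.0135
```

```bash
cat >> h.py <<'E'
def marks():
    "angles (in the collar plane, from up-slope towards +y) of blobs seen; white on the collar"
    for n,box in(('side',(285,325,195,240)),('top',(292,322,165,192))):
        c=env.read_camera(n)[box[2]:box[3],box[0]:box[1]].astype(int)
        cv2.imwrite(f'pics/m_{n}.png',cv2.resize(c.astype(np.uint8)[:,:,::-1],None,fx=10,fy=10,interpolation=cv2.INTER_CUBIC))
        cc=proj(n,W([-.0097,-.064,.0810]))[0]-[box[0],box[2]]
        d=np.argwhere((c.min(2)>140)&(np.hypot(*(np.indices(c.shape[:2])[::-1]-cc[:,None,None]))<(14 if n=='side' else 10.5)))[:,::-1]
        if len(d)>2:
            q=d.mean(0)+[box[0],box[2]]
            f=lambda a:np.linalg.norm(proj(n,W(np.array([-.0097,-.064,.081])+.0245*(np.cos(a)*U+np.sin(a)*V)))[0]-q)
            a=min(np.arange(-3.1,3.1,.01),key=f);print(n,'white',len(d),np.round(q,1),'phi',round(a,2),'miss',round(f(a),1))
        else:print(n,'no white')
E
python3 -c "
from h import *
st();marks()"
```

```text
jig [ 0.0002 -0.0632  0.0633] phi -0.265 w 0.014 F,T tool [ 2.424  0.986 -5.065  0.062  0.837 -0.026] q7 82.0 t 13.25
side no white
top white 4 [310.8 169.8] phi -0.23 miss 0.6
```

The collar's white mark has followed (measured phi −0.23, tool −0.265). I'll continue in small steps and watch the torque.

Call:
send_rows --pt "5 0 0 0 0 0 0.05" --pt "5 0 0 0 0 0 0.05"

```text
time_s: 13.6
tool_pos: [0.5545, -0.1439, 0.0633]
tool_rot: [170.1, 24.0, 150.2]
force: [-3.3, 1.2, 5.2]
grip_width: 0.0137
```

```bash
python3 -c "
from h import *
st()"
```

```text
jig [ 0.0002 -0.0633  0.0633] phi -0.364 w 0.0137 F,T tool [ 1.571  0.582 -5.922  0.297  0.871 -0.009] q7 76.4 t 13.65
```

Call:
send_rows --pt "5 0 0 0 0 0 0.05" --pt "5 0 0 0 0 0 0.05"

```text
time_s: 13.9
tool_pos: [0.5544, -0.1439, 0.0633]
tool_rot: [167.6, 22.9, 144.1]
force: [-4.7, 1.1, 5.4]
grip_width: 0.0139
```

```bash
python3 -c "
from h import *
st();marks()"
```

```text
jig [ 0.0002 -0.0634  0.0632] phi -0.464 w 0.014 F,T tool [ 1.938 -0.515 -6.978  0.488  0.845 -0.056] q7 70.8 t 13.95
side no white
top no white
```

```bash
sed -i 's/range(2)/range(5)/' h.py; python3 -c "
from h import *
st()"
```

```text
jig [ 0.0001 -0.0634  0.0632] phi -0.46 w 0.0138 F,T tool [ 1.979 -0.144 -6.554  0.486  0.836  0.038] q7 71.1 t 14.3
```

Call:
send_rows --pt "5 0 0 0 0 0 0.04" --pt "5 0 0 0 0 0 0.04"

```text
time_s: 14.55
tool_pos: [0.5544, -0.144, 0.0632]
tool_rot: [165.8, 21.9, 139.3]
force: [-4.3, 0.6, 5.4]
grip_width: 0.0138
```

```bash
python3 -c "
from h import *
st();marks()"
```

```text
jig [ 0.0001 -0.0634  0.0632] phi -0.54 w 0.0136 F,T tool [ 1.983 -0.96  -6.77   0.617  0.761 -0.087] q7 66.6 t 14.75
side no white
top no white
```

Call:
send_rows --pt "5 0 0 0 0 0 0.04" --pt "5 0 0 0 0 0 0.04"

```text
time_s: 15.1
tool_pos: [0.5544, -0.1441, 0.0632]
tool_rot: [164.1, 20.7, 134.6]
force: [-4.8, -0.1, 4.9]
grip_width: 0.0134
```

```bash
python3 -c "
from h import *
st();marks()"
```

```text
jig [ 0.0001 -0.0636  0.0632] phi -0.62 w 0.0137 F,T tool [ 1.486 -1.281 -6.687  0.715  0.697 -0.093] q7 62.1 t 15.3
side no white
top no white
```

```bash
python3 -c "
from h import *
s=env.read_camera('side');t=env.read_camera('top')
a=cv2.resize(s[190:245,280:330],(400,440),interpolation=cv2.INTER_CUBIC);b=cv2.resize(t[155:199,287:327],(400,440),interpolation=cv2.INTER_CUBIC)
for ph in (-.3,-.5,-.62,-.8):
    for n,im,o,k in(('side',a,(280,190),8),('top',b,(287,155),10)):
        q=(proj(n,W(np.array([-.0097,-.064,.081])+.036*(np.cos(ph)*U+np.sin(ph)*V)))[0]-o)*k
        cv2.circle(im,tuple(int(v) for v in q),2,(255,0,255),-1)
cv2.imwrite('pics/m1.png',np.hstack([a,b])[:,:,::-1]);
o=env.get_obs();print(o['time_s'])
"
```

```text
15.55
```

View pics/m1.png

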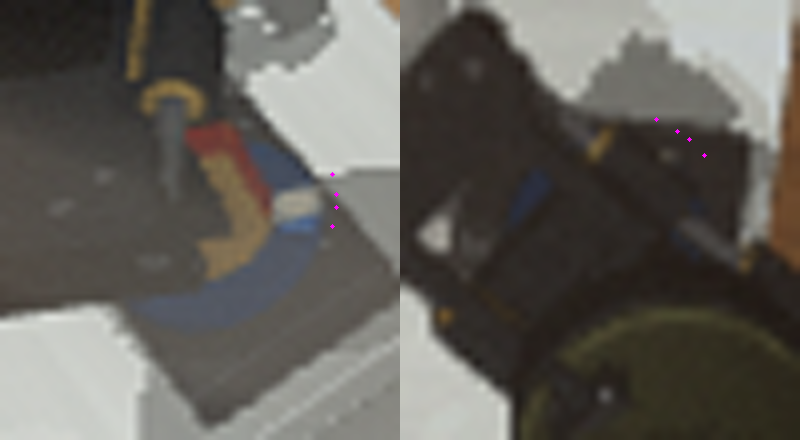

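The side view shows the white collar mark at (297,205), in line with the lower end of the red mark. So the collar is at about phi −0.6 and the clutch has not slipped yet. I'll tune the mark tracker to this lighting and continue.

```bash
cat >> h.py <<'E'
C0=np.array([-.0097,-.064,.081])
def white():
    c=env.read_camera('side').astype(int);ii=np.indices(c.shape[:2])[::-1]
    d0=np.argwhere((c.min(2)>105)&(np.ptp(c,axis=2)<45))[:,::-1]
    ring=np.array([proj('side',W(C0+.0245*(np.cos(a)*U+np.sin(a)*V)))[0] for a in np.arange(-1.7,.4,.01)])
    D=np.linalg.norm(d0[:,None]-ring[None],axis=2);k=D.min(1)<2.5
    a=np.arange(-1.7,.4,.01)[D.argmin(1)[k]]
    print('white n',k.sum(),'phi mean',np.round(a.mean(),3) if k.sum() else None,'px',np.round(d0[k].mean(0),1) if k.sum() else None,np.round(np.sort(a),2))
E
python3 -c "
from h import *
white()"
```

```text
white n 19 phi mean -0.439 px [316.7 215.1] [-0.69 -0.67 -0.55 -0.55 -0.55 -0.55 -0.55 -0.46 -0.45 -0.44 -0.42 -0.4
 -0.38 -0.36 -0.33 -0.3  -0.27 -0.25 -0.18]
```

Call:
send_rows --pt "5 0 0.3 0 0 0 0.04" --pt "5 0 0 0 0 0 0.04"

```text
time_s: 15.8
tool_pos: [0.5543, -0.1441, 0.0632]
tool_rot: [162.5, 19.3, 129.9]
force: [-6.0, -0.3, 6.6]
grip_width: 0.0139
```

```bash
python3 -c "
from h import *
st();white()"
```

```text
jig [ 0.0001 -0.0636  0.0632] phi -0.7 w 0.0137 F,T tool [ 1.71  -2.04  -7.756  0.999  0.635 -0.076] q7 57.5 t 16.0
white n 18 phi mean -0.454 px [316.9 215.1] [-0.69 -0.67 -0.55 -0.55 -0.55 -0.55 -0.55 -0.46 -0.45 -0.44 -0.42 -0.4
 -0.38 -0.36 -0.33 -0.3  -0.27 -0.25]
```

Call:
send_rows --pt "5 0 0.3 0 0 0 0.03" --pt "5 0 0 0 0 0 0.03"

```text
time_s: 16.3
tool_pos: [0.5543, -0.1442, 0.0632]
tool_rot: [161.5, 18.3, 126.4]
force: [-6.7, -1.0, 5.7]
grip_width: 0.0138
```

```bash
python3 -c "
from h import *
st();white()
for a in (.34,-.4,-.5,-.6,-.7):print(a,np.round(proj('side',W(C0+.0245*(np.cos(a)*U+np.sin(a)*V)))[0],1))
"
```

```text
jig [ 0.     -0.0637  0.0632] phi -0.76 w 0.0141 F,T tool [ 1.289 -3.14  -8.458  1.221  0.515 -0.102] q7 54.1 t 16.5
white n 18 phi mean -0.454 px [316.9 215.1] [-0.69 -0.67 -0.55 -0.55 -0.55 -0.55 -0.55 -0.46 -0.45 -0.44 -0.42 -0.4
 -0.38 -0.36 -0.33 -0.3  -0.27 -0.25]
0.34 [312.9 209.9]
-0.4 [316.8 214.7]
-0.5 [316.9 215.6]
-0.6 [316.9 216.5]
-0.7 [316.8 217.4]
```

The white mark stood still through the last 0.14 rad of cap turn, and the torque had risen. The collar is home at about phi −0.45 to −0.5, with slip of roughly 0.25–0.3. I'll stop here, release and back off along the axis.

Call:
send_rows --pt "25 0 0 0 0 0 0" --pt "50 0 0 0 0 0 0" --pt "50 0 0 0 0 0 0" --pt "50 0 0 0 0 0 0" --pt "50 0 0 -5 0 0 0" --pt "50 0 0 -15 0 0 0" --pt "50 0 0 -30 0 0 0" --pt "50 0 0 -30 0 0 0" --pt "50 0 0 -30 0 0 0" --pt "50 0 0 -30 0 0 0" --pt "50 0 0 -20 0 0 0" --pt "50 0 0 0 0 0 0"

```text
time_s: 17.8
tool_pos: [0.5063, -0.1461, 0.1742]
tool_rot: [161.0, 18.7, 125.6]
force: [0.3, -1.3, 0.3]
grip_width: 0.0503
```

Call:
send_rows --pt "50 0 0 -30 0 0 0" --pt "50 0 0 -30 0 0 0" --pt "50 0 0 -30 0 0 0" --pt "50 0 0 0 0 0 0"

```text
time_s: 18.2
tool_pos: [0.5084, -0.1539, 0.2417]
tool_rot: [161.9, 17.3, 126.4]
force: [0.6, -0.2, 0.6]
grip_width: 0.0497
```

```bash
python3 -c "
from h import *
white()
s=env.read_camera('side');t=env.read_camera('top')
cc=np.array([-.0097,-.064,.081])
for n,im in(('side',s),('top',t)):
    c=im.astype(int);b=(slice(195,240),slice(285,325)) if n=='side' else (slice(160,195),slice(290,325))
    r=np.argwhere((c[...,0]>c[...,1]+60)&(c[...,0]>c[...,2]+60)[...])if 0 else np.argwhere((c[b][...,0]>c[b][...,1]+60)&(c[b][...,0]>c[b][...,2]+60))
    q=r.mean(0)[::-1]+[b[1].start,b[0].start]
    f=lambda a:np.linalg.norm(proj(n,W(cc+.0355*N+.0105*(np.cos(a)*U+np.sin(a)*V)))[0]-q)
    a=min(np.arange(-3.1,3.1,.01),key=f);print(n,'red',len(r),np.round(q,1),'phi',round(a,2),'miss',round(f(a),2))
for n in('side','top'):
    for k in('insulator','tuning_block','file','reed_pan','leaf'):
        print(n,k,[(round(d['confidence'],2),np.round(np.argwhere(d['region']).mean(0)[::-1],1).tolist()) for d in env.regions_of(n,k)[:1]])
a=cv2.resize(s[150:250,245:335],(360*1,400),interpolation=cv2.INTER_CUBIC);b=cv2.resize(t[135:215,245:325],(400,400),interpolation=cv2.INTER_CUBIC)
cv2.imwrite('pics/fin.png',np.hstack([a,b])[:,:,::-1]);print(env.get_obs()['time_s'])
"
```

```text
white n 21 phi mean -0.417 px [316.7 214.9] [-0.69 -0.67 -0.55 -0.55 -0.55 -0.55 -0.55 -0.46 -0.45 -0.44 -0.42 -0.4
 -0.38 -0.36 -0.33 -0.3  -0.27 -0.25 -0.23 -0.18 -0.18]
side red 26 [305.  207.5] phi -0.63 miss 0.24
top red 0 [nan nan] phi -3.1 miss nan
side insulator [(0.79, [308.4, 322.2])]
side tuning_block [(0.72, [171.2, 157.7])]
side file [(0.87, [379.0, 296.8])]
side reed_pan [(0.83, [213.4, 138.6])]
side leaf [(0.71, [286.8, 188.8])]
top insulator [(0.73, [374.5, 214.5])]
top tuning_block [(0.61, [148.3, 223.7])]
top file [(0.87, [368.8, 167.6])]
top reed_pan [(0.9, [141.3, 172.3])]
top leaf [(0.74, [368.6, 169.8])]
18.85<string>:9: RuntimeWarning: Mean of empty slice.
  ret = um.true_divide(
```

```bash
python3 -c "
from h import *
env.read_camera('side');d=env.regions_of('side','leaf')[0];print(np.round(d['rect'],1))
for th in(0,.05,.15,.3):
    e=th-.45;dd=np.array([-np.cos(e),0,np.sin(e)]);n=np.array([np.sin(e),0,np.cos(e)])
    P=[H+s*dd+h*n+[0,w,0] for s,h,ww in((0.005,.008,.045),(.105,.008,.045),(.105,0,.045),(.105,.022,.025)) for w in(-ww,ww)]
    q=proj('side',W(np.array(P)));print(th,np.round(np.r_[q.min(0),q.max(0)],1))
o=env.get_obs();print(o['time_s'],np.round(o['force'],1),env.sign_off())
"
```

```text
[260.8 165.  312.8 211.2]
0 [259.7 166.1 312.2 213.4]
0.05 [258.9 166.  312.4 212. ]
0.15 [257.8 165.6 312.6 208.9]
0.3 [256.7 165.2 313.  203.8]
the job is handed in; nothing more can be done
18.95 [-0.2 -0.6  0.6] None
```

I lowered the leaf onto its stop, turned the thumbscrew clockwise until the clutch slipped, let go, backed off and handed the job in at 19 s of the 54 s. No verdict is reported, so the checks below are my own.

- **Leaf:** I pushed it down with closed fingers until the stop pushed back with 21 N. After I let go, its outline in the side view matched a leaf angle of about 0 to 0.1 rad. That is too coarse to prove the 0.05 limit, but the stiff hinge should hold it where it was pressed.
- **Screw:** The white collar mark stood still through the last 0.14 rad of cap turn, and the wrist torque had risen to about 0.1 N m. The nominal slip torque is 0.15 N m.
- **Slip:** I estimate 0.2–0.3 rad, inside the allowed 0.05–0.6. It comes from the collar stopping at about −0.45 rad and the grip ending at −0.76. After release the marks measured −0.63 (red) and −0.42 (white).
- **Bystanders:** The tuning block was unchanged in both views. The insulator was unchanged in the side view, and the file and reed pan stayed put in the top view. Three readings shifted by 1.4 to about 7 px: the insulator in the top view, and the file and reed pan in the side view. I put this down to the arm partly hiding the insulator and to detector noise, because each thing's other view was steady.

Three things disagreed or failed:
- **Tool position:** The real fingertips sat about 33 mm behind the reported TCP along the tool axis. I found this in the pictures, contact with the leaf confirmed it, and I corrected for it.
- **Final picture:** I reached the 12-picture limit, so I checked the end state by numbers only.
- **Red mark:** The top camera no longer saw the red mark at the end, so the red-mark angle comes from the side view alone.

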